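# Size a dispenser plug in the pocket gauge

### The job

Size the pellet-dispenser plug that stands on the cork mat: take it by its bar and try it gently, upright, against the pockets of the sizing block one after another, smallest first, until it enters one, then seat it fully home in that first pocket it enters and let go. Never put it into a pocket that is too large for it, never press hard on the block, and leave the two spare plugs in their tray and the jar, brush, mug and screwdriver on the table where they are.

Things in the scene. Friction and masses are not known exactly. Their poses are not given: they have to be found in the camera images.
- plug_a: one of three look-alike white plugs: a round disc 12 mm thick, on it a 16 mm square upright grip bar 40 mm tall (top 52 mm above the underside). Its disc is 27, 31 or 35 mm across; which one it is, is to be found by trial. Disc foot has a 1 mm chamfer. About 60 g. Origin: centre of the underside; z up, x and y square to the bar's faces. Stands on the mat (to be sized) or in the tray (spare)
- plug_b: one of three look-alike white plugs: a round disc 12 mm thick, on it a 16 mm square upright grip bar 40 mm tall (top 52 mm above the underside). Its disc is 27, 31 or 35 mm across; which one it is, is to be found by trial. Disc foot has a 1 mm chamfer. About 60 g. Origin: centre of the underside; z up, x and y square to the bar's faces. Stands on the mat (to be sized) or in the tray (spare)
- plug_c: one of three look-alike white plugs: a round disc 12 mm thick, on it a 16 mm square upright grip bar 40 mm tall (top 52 mm above the underside). Its disc is 27, 31 or 35 mm across; which one it is, is to be found by trial. Disc foot has a 1 mm chamfer. About 60 g. Origin: centre of the underside; z up, x and y square to the bar's faces. Stands on the mat (to be sized) or in the tray (spare)
- gauge: fixed rigid aluminium block, 56 x 190 x 22 mm, with four blind round pockets in a row along its y axis, 44 mm apart, growing towards +y: 24, 28, 32, 36 mm across, each 10 mm deep, 1 mm chamfer. The row may point any way. A plug is 1 mm smaller than its pocket. Touch down slowly (10 mm/s): a few newtons show whether it goes in; faster knocks the block hard. Origin: centre of the underside
- gauge_hole0 (a point): centre of the mouth of the gauge's smallest pocket (24 mm across, 10 mm deep), level with the block's top, 22 mm above the table; z up
- gauge_hole1 (a point): centre of the mouth of the gauge's second pocket (28 mm across, 10 mm deep), level with the block's top, 22 mm above the table; z up
- gauge_hole2 (a point): centre of the mouth of the gauge's third pocket (32 mm across, 10 mm deep), level with the block's top, 22 mm above the table; z up
- gauge_hole3 (a point): centre of the mouth of the gauge's largest pocket (36 mm across, 10 mm deep), level with the block's top, 22 mm above the table; z up
- mat: fixed round cork mat, 90 mm across, 4 mm thick; the plug to be sized stands on it. Origin: centre of the underside
- tray_in (a point): centre of the inner floor (4 mm above the table) of a low dark wooden tray, 150 x 70 mm, rim 12 mm high, that holds the two spare plugs
- jar: bystander: glass pellet jar with steel cap, 64 mm across, 85 mm tall, on the table. Origin at its underside or on its axis
- brush: bystander: small brush, 160 mm long, lying on the table. Origin at its underside or on its axis
- cup: bystander: white mug, 68 mm across, 75 mm tall, on the table. Origin at its underside or on its axis
- screwdriver: bystander: screwdriver, 150 mm long, lying on the table. Origin at its underside or on its axis
Things that resemble listed ones, but are neither listed nor needed, are in the scene too. What is shaped like the plug_c but pink is not meant.

How it is judged:
On the way, in this order (a step that is already met when the one before it is completed fails the run):
1. the plug is tried in the smallest pocket: it rests on that pocket's mouth under light pressure (over 1 N, within 6 mm of its centre) (((horizontal distance between plug_a and gauge_hole0 below 0.006 m and z of plug_a in the frame of gauge_hole0 above -0.003 m and contact force between plug_a and gauge above 1 N) or (horizontal distance between plug_b and gauge_hole0 below 0.006 m and z of plug_b in the frame of gauge_hole0 above -0.003 m and contact force between plug_b and gauge above 1 N) or (horizontal distance between plug_c and gauge_hole0 below 0.006 m and z of plug_c in the frame of gauge_hole0 above -0.003 m and contact force between plug_c and gauge above 1 N))), for 0.1 s.
2. the plug is tried in the second pocket: a plug that fits goes in 3 mm, a larger one is pressed lightly on its mouth (over 1 N) (((horizontal distance between plug_a and gauge_hole1 below 0.004 m and z of plug_a in the frame of gauge_hole1 below -0.003 m) or (horizontal distance between plug_b and gauge_hole1 below 0.006 m and z of plug_b in the frame of gauge_hole1 above -0.003 m and contact force between plug_b and gauge above 1 N) or (horizontal distance between plug_c and gauge_hole1 below 0.006 m and z of plug_c in the frame of gauge_hole1 above -0.003 m and contact force between plug_c and gauge above 1 N))).
3. next: a plug that fitted the second pocket goes fully home there; a larger one is tried in the third (goes in 3 mm if it fits, else pressed lightly on the mouth) (((horizontal distance between plug_a and gauge_hole1 below 0.004 m and z of plug_a in the frame of gauge_hole1 below -0.0085 m) or (horizontal distance between plug_b and gauge_hole2 below 0.004 m and z of plug_b in the frame of gauge_hole2 below -0.003 m) or (horizontal distance between plug_c and gauge_hole2 below 0.006 m and z of plug_c in the frame of gauge_hole2 above -0.003 m and contact force between plug_c and gauge above 1 N))).
At the end, for the whole second after the job is handed in: the plug from the mat stands upright (within 4 degrees), at rest and released in the smallest pocket it can enter, its underside at least 8.5 mm below the mouth of the 10 mm deep pocket and within 2.5 mm of its centre; both spare plugs stand upright in the tray (((horizontal distance between plug_a and gauge_hole1 below 0.0025 m and z of plug_a in the frame of gauge_hole1 below -0.0085 m and angle between plug_a's own z axis and vertical below 0.07 rad and linear speed of plug_a below 0.02 m/s and (horizontal distance between plug_b and tray_in below 0.06 m and angle between plug_b's own z axis and vertical below 0.1 rad) and (horizontal distance between plug_c and tray_in below 0.06 m and angle between plug_c's own z axis and vertical below 0.1 rad)) or (horizontal distance between plug_b and gauge_hole2 below 0.0025 m and z of plug_b in the frame of gauge_hole2 below -0.0085 m and angle between plug_b's own z axis and vertical below 0.07 rad and linear speed of plug_b below 0.02 m/s and (horizontal distance between plug_a and tray_in below 0.06 m and angle between plug_a's own z axis and vertical below 0.1 rad) and (horizontal distance between plug_c and tray_in below 0.06 m and angle between plug_c's own z axis and vertical below 0.1 rad)) or (horizontal distance between plug_c and gauge_hole3 below 0.0025 m and z of plug_c in the frame of gauge_hole3 below -0.0085 m and angle between plug_c's own z axis and vertical below 0.07 rad and linear speed of plug_c below 0.02 m/s and (horizontal distance between plug_a and tray_in below 0.06 m and angle between plug_a's own z axis and vertical below 0.1 rad) and (horizontal distance between plug_b and tray_in below 0.06 m and angle between plug_b's own z axis and vertical below 0.1 rad)))); the robot touches nothing.
It fails at once if a plug is put (over 3 mm deep) into a pocket too large for it ((horizontal distance between plug_a and gauge_hole2 below 0.008 m and z of plug_a in the frame of gauge_hole2 below -0.003 m) or (horizontal distance between plug_a and gauge_hole3 below 0.008 m and z of plug_a in the frame of gauge_hole3 below -0.003 m) or (horizontal distance between plug_b and gauge_hole3 below 0.008 m and z of plug_b in the frame of gauge_hole3 below -0.003 m)).
It fails at once if a plug is pressed on the gauge with more than 60 N (contact force between any of plug_a, plug_b, plug_c and gauge above 60 N).
It fails at once if the robot presses on the gauge itself with more than 60 N (contact force between any of the fingers, the arm and gauge above 60 N).
It fails at once if a spare plug is moved (two plugs moved more than 20 mm) (distance of each of plug_a, plug_b from where it was at the start of the episode above 0.02 m or distance of each of plug_a, plug_c from where it was at the start of the episode above 0.02 m or distance of each of plug_b, plug_c from where it was at the start of the episode above 0.02 m).
It fails at once if the jar, brush, mug or screwdriver is moved more than 30 mm (distance of any of jar, brush, cup, screwdriver from where it was at the start of the episode above 0.03 m).
It also fails if it takes over 72 s, if anything falls off the work surface, if the arm or the gripper's body presses on something with over 40 N, if the wrist force passes 120 N, or if a joint passes its speed limit or range.

### The arm

A 6-joint arm with a two-finger parallel gripper is mounted at the origin on the work surface. World frame = base frame: x ahead of the robot, y to its left, z up, the work surface at z = 0. Lengths are in m, angles in rad, forces in N, time in s.
With the tool pointing down it reaches from about 0.3 to 0.775 m from the base axis. Payload 14.6 kg.
Tool frame: the origin (TCP) lies on the centre line of the jaws, within the pads' length; the fingertips stand 19 mm ahead of it and the grasp point (between the pads) is the TCP; x points along the fingers, y is the direction in which the jaws open and shut, and the axes are right-handed (so a half turn about x gives the same grasp; the last joint's range is limited). The gripper opens to 94 mm and grips with 3 to 60 N. Pads are 16 mm wide; open, the fingers measure 119 mm over their backs; the gripper's body (75 mm by 177 mm) begins 78 mm behind the grasp point.
Start: joints at [1.182, 0.3, 1.521, -0, 1.321, -0.067], TCP at [0.174, 0.522, 0.224] pointing down, gripper open.
Joint ranges: [-3.03, 3.03], [-0.79, 2.21], [0.23, 2.52], [-1.04, 4.18], [0, 3.07], [-2.55, 2.55]. Speed limits (rad/s): [2.22, 2.22, 2.57, 3.14, 3.14, 3.14].

### API

Orientations are given as a rotation vector (axis times angle).
In Python, from rig import bot, imaging, order gives the robot as it stands. The module is installed in compiled form; this text tells all that it offers.
- The arm moves only by the tool apply_moves, never from a script. Its argument "series" is a list of rows, each an object of numbers: "hand": the opening, from 0 (shut) to 1 (fully open); "dx", "dy", "dz": the shift along the tool's x, y, z in mm; "turn": the turn about the tool's x in rad. In form: [{"hand": .., "dx": .., "dy": .., "dz": .., "turn": ..}, ...]. A call has 1 to 10 rows; each row is the pose to reach, as a shift and turn from the pose commanded when the call began, along the tool's axes at that moment; what a row does not reach only later rows make up. A row lasts 1/8 s, in which the tool goes at most 62.5 mm and 10.7 degrees, less where a joint would pass 70% of its speed; a pose out of reach is approached as far as the arm can. A call with a gripper value outside its range is refused whole. The fingers move at their own pace and stop on an object; "grip_force" is the grip in N (left out, the last holds). Time passes only in rows, so rows that repeat a pose let the fingers close. It gives the time, the measured TCP pose, the force and the opening at its end, in the units of the state.
- bot.observe(): the state, without advancing time (a new reading comes with each control period).
- imaging.snapshot(name): name is "scene" or "side" or "wrist"; returns a dict with "frame" (384x512x3 uint8, blue, green, red), "camera_matrix" (3x3 intrinsics, pixels), "pose" (4x4, takes a point from camera to world coordinates); the wrist camera has in their place "T_tool_cam" (4x4, takes a point from camera to tool coordinates, whose origin is the TCP and whose axes are the tool frame's). Camera axes: x right, y down, z forward; pixel columns grow to the right and rows downward; lengths in m; the calibration is good to about 2 mm. A picture is of the moment at which its call begins: read the wrist's pose just before it. There is no depth.
- order.sign_off(): hands the job in, once; it reports no verdict.
The state is a dict: "t": time; "joint_positions": joint angles; "qd": joint speeds; "joint_efforts": joint torques, N m; "position": TCP position; "ee_rot": TCP orientation; "ft_force": force on the tool from outside, world axes, zero at the start; "wrist_torque": the same for the moment, N m; "gripper_width": finger opening in m.
Only numpy, scipy, OpenCV 4.12 (cv2) and the standard library are available. Lean on these libraries where they do the work, as an engineer would, in place of code of your own. Each camera call takes 0.05 s, during which the arm holds its last target.

## Working session

There is one attempt and no reset: what is moved stays moved. The work goes in short steps, Python scripts to look and compute and a tool call to move; the robot and the scene stay as the last step left them, time stands still between calls to the robot, and variables do not carry over. Pictures are saved under pics/ and viewed, and the job is handed in when it is done.

Besides the shell and the picture viewer there is one more tool, called after ">>>" by a JSON object that holds its "name" and its "arguments", one argument or row to a line. apply_moves: Moves the arm, as the interface text tells. Its arguments: {"type":"object","properties":{"series":{"type":"array"},"grip_force":{"type":"number"}},"required":["series"]}

```bash
mkdir -p pics; ls
python3 - <<'E'
from rig import bot, imaging
import cv2, numpy as np
s=bot.observe(); print({k:np.round(v,4).tolist() for k,v in s.items()})
for n in ["scene","side","wrist"]:
    d=imaging.snapshot(n); cv2.imwrite(f"pics/{n}0.png",d["frame"])
    print(n,np.round(d["camera_matrix"],1).tolist(),np.round(d.get("pose",d.get("T_tool_cam")),4).tolist())
E
```

```text
pics
{'t': 0.0, 'joint_positions': [1.1824, 0.3005, 1.5216, -0.0, 1.3207, -0.0666], 'qd': [-0.0003, 0.0007, 0.0011, -0.0008, 0.0013, 0.0002], 'joint_efforts': [0.0027, -53.1819, -35.2739, 0.0709, 0.0244, -0.0001], 'position': [0.1739, 0.5215, 0.2239], 'ee_rot': [0.2516, 1.5563, -0.2535], 'ft_force': [0.5303, 0.282, 0.0625], 'wrist_torque': [-0.0199, -0.0451, 0.0184], 'gripper_width': 0.094}
scene [[419.2, 0.0, 266.7], [0.0, 419.2, 192.7], [0.0, 0.0, 1.0]] [[-0.4527, 0.7647, -0.4586, 1.0041], [0.8916, 0.3818, -0.2436, 0.1995], [-0.0112, -0.5191, -0.8546, 0.9248], [0.0, 0.0, 0.0, 1.0]]
side [[376.5, 0.0, 253.3], [0.0, 376.5, 192.5], [0.0, 0.0, 1.0]] [[-0.8654, -0.3563, 0.3524, 0.1858], [-0.5008, 0.6402, -0.5825, 0.5059], [-0.0181, -0.6806, -0.7325, 0.7392], [0.0, 0.0, 0.0, 1.0]]
wrist [[295.0, 0.0, 252.2], [0.0, 295.0, 191.7], [0.0, 0.0, 1.0]] [[0.0005, -0.2663, 0.9639, -0.1596], [1.0, 0.0001, -0.0005, 0.001], [0.0001, 0.9639, 0.2663, -0.0775], [0.0, 0.0, 0.0, 1.0]]
```

View pics/scene0.png

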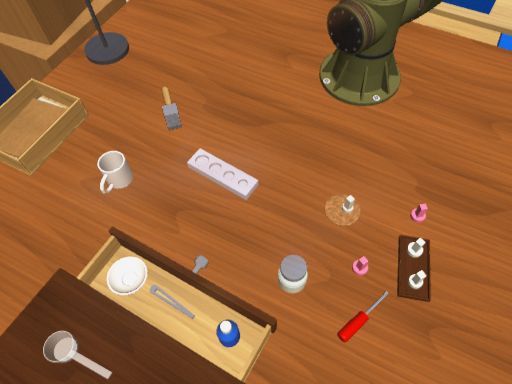

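View pics/side0.png

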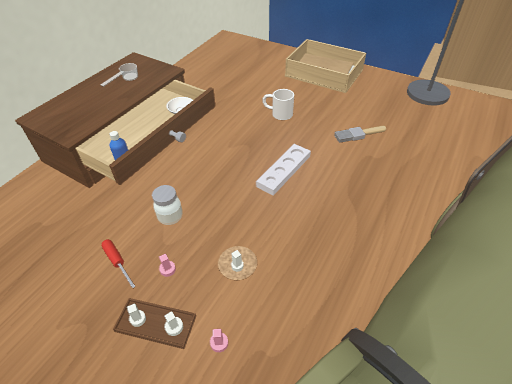

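View pics/wrist0.png

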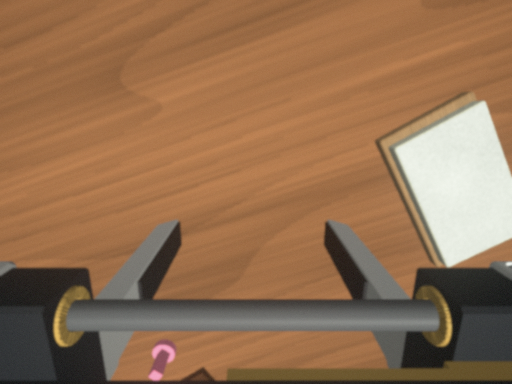

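Run:
```python
import cv2, numpy as np
a=cv2.imread("pics/scene0.png"); b=cv2.imread("pics/side0.png")
def c(im,x,y,w,h,k): return cv2.resize(im[y:y+h,x:x+w],None,fx=k,fy=k,interpolation=cv2.INTER_CUBIC)
cv2.imwrite("pics/c1.png",np.vstack([c(a,182,144,80,60,8)]))
cv2.imwrite("pics/c2.png",c(b,250,138,70,60,8))
cv2.imwrite("pics/c3.png",np.hstack([c(a,320,180,48,56,8),c(b,212,235,50,56,8)]))
```

```text
(no output)
```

View pics/c1.png

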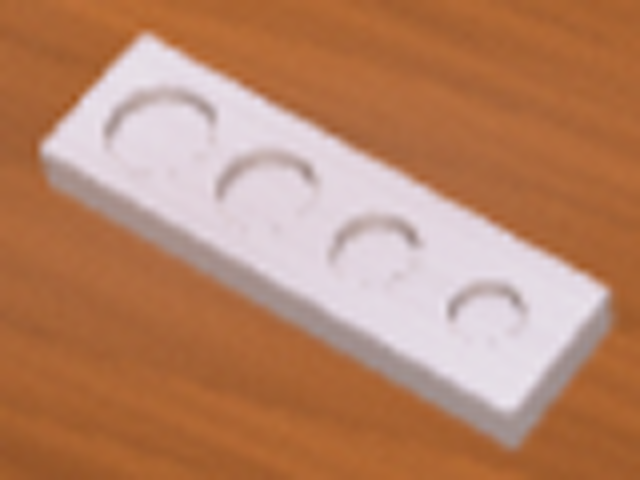

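View pics/c2.png

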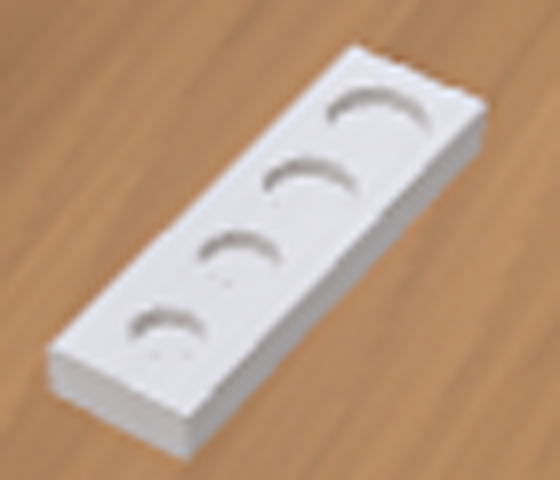

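View pics/c3.png

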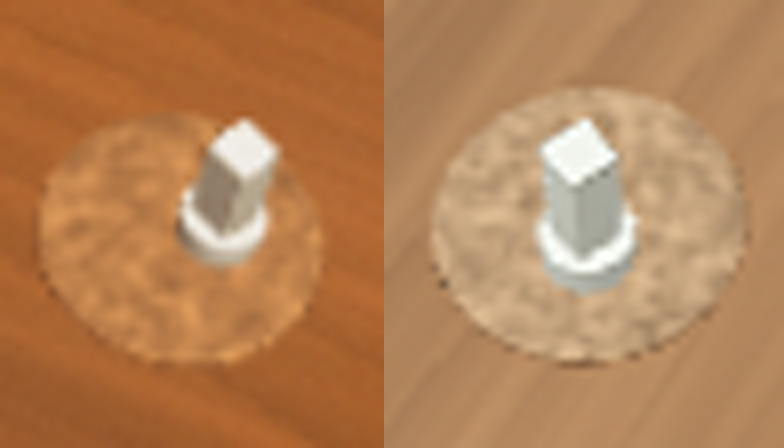

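```bash
cat > h.py <<'E'
import numpy as np, cv2
from rig import bot, imaging
from scipy.spatial.transform import Rotation as R
def back(uv,K,T,z):
    uv=np.atleast_2d(uv).astype(float)
    d=np.c_[uv,np.ones(len(uv))]@np.linalg.inv(K).T@T[:3,:3].T
    o=T[:3,3]; return o+d*((z-o[2])/d[:,2])[:,None]
def tooltf(s):
    T=np.eye(4);T[:3,:3]=R.from_rotvec(s["ee_rot"]).as_matrix();T[:3,3]=s["position"];return T
def rel(s,p):  # world pt -> tool mm
    T=tooltf(s); return (T[:3,:3].T@(np.array(p)-T[:3,3]))*1000
E
python3 - <<'E'
from h import *
f=lambda pts,x0,y0:(np.array(pts)+.5)/8-.5+[x0,y0]
sc=imaging.snapshot("scene");sd=imaging.snapshot("side")
for n,d,o1,o2,g,p in [("scene",sc,(182,144),(320,180),[(148,32),(610,292),(512,412),(40,150)],[(243,119),(280,150),(245,181),(208,151)]),
  ("side",sd,(250,138),(212-48,235),[(355,43),(487,105),(190,415),(48,350)],[(586,119),(617,157),(577,186),(541,152)])]:
    K,T=d["camera_matrix"],d["pose"]
    G=back(f(g,*o1),K,T,.022); P=back(f(p,*o2),K,T,.056)
    for nm,Q in(("G",G),("P",P)):
        print(n,nm,Q[:,:2].round(4).tolist(),"c",Q.mean(0).round(4),"edges",np.linalg.norm(np.roll(Q,-1,0)-Q,axis=1).round(4),
         "ang",[round(np.degrees(np.arctan2(*(Q[(i+1)%4]-Q[i])[[1,0]])),1) for i in range(4)])
print(tooltf(bot.observe()).round(3))
E
```

```text
scene G [[0.4727, -0.2835], [0.4959, -0.0954], [0.5495, -0.1021], [0.5304, -0.2898]] c [ 0.5121 -0.1927  0.022 ] edges [0.1896 0.054  0.1887 0.058 ] ang [np.float64(83.0), np.float64(-7.2), np.float64(-95.8), np.float64(173.7)]
scene P [[0.4524, 0.1339], [0.4577, 0.1477], [0.4724, 0.1422], [0.4676, 0.1285]] c [0.4625 0.1381 0.056 ] edges [0.0148 0.0157 0.0145 0.0161] ang [np.float64(69.3), np.float64(-20.5), np.float64(-109.3), np.float64(160.7)]
side G [[0.5261, -0.2957], [0.4692, -0.2872], [0.4906, -0.0993], [0.5461, -0.1026]] c [ 0.508  -0.1962  0.022 ] edges [0.0575 0.1891 0.0556 0.1941] ang [np.float64(171.5), np.float64(83.5), np.float64(-3.4), np.float64(-95.9)]
side P [[0.4612, 0.1264], [0.4475, 0.1327], [0.4521, 0.1457], [0.4662, 0.1414]] c [0.4568 0.1365 0.056 ] edges [0.0151 0.0138 0.0148 0.0158] ang [np.float64(155.3), np.float64(70.9), np.float64(-17.2), np.float64(-108.3)]
[[-0.     0.316  0.949  0.174]
 [-0.001  0.949 -0.316  0.522]
 [-1.    -0.001 -0.     0.224]
 [ 0.     0.     0.     1.   ]]
```

>>> {"name": "apply_moves", "arguments": {
  "series": [
    {"hand":1,"dx":20,"dy":-275,"dz":393,"turn":0.02},
    {"hand":1,"dx":20,"dy":-275,"dz":393,"turn":0.02},
    {"hand":1,"dx":20,"dy":-275,"dz":393,"turn":0.02},
    {"hand":1,"dx":20,"dy":-275,"dz":393,"turn":0.02},
    {"hand":1,"dx":20,"dy":-275,"dz":393,"turn":0.02},
    {"hand":1,"dx":20,"dy":-275,"dz":393,"turn":0.02},
    {"hand":1,"dx":20,"dy":-275,"dz":393,"turn":0.02},
    {"hand":1,"dx":20,"dy":-275,"dz":393,"turn":0.02},
    {"hand":1,"dx":20,"dy":-275,"dz":393,"turn":0.02},
    {"hand":1,"dx":20,"dy":-275,"dz":393,"turn":0.02}
  ]
}}

```text
t: 1.5
position: [0.4594, 0.137, 0.2044]
ee_rot: [0.268, 1.554, -0.268]
ft_force: [-0.3, 0.7, 0.1]
gripper_width: 0.0937
```

Run:
```python
from h import *
s=bot.observe(); print(s["t"],tooltf(s).round(4).tolist()); print(rel(s,[.46,.137,.04]))
d=imaging.snapshot("wrist"); cv2.imwrite("pics/w1.png",d["frame"])
```

```text
1.5 [[-0.0004, 0.3353, 0.9421, 0.4594], [0.0001, 0.9421, -0.3353, 0.137], [-1.0, -0.0001, -0.0004, 0.2044], [0.0, 0.0, 0.0, 1.0]]
[164.35458946   0.23742299   0.56747019]
```

View pics/w1.png

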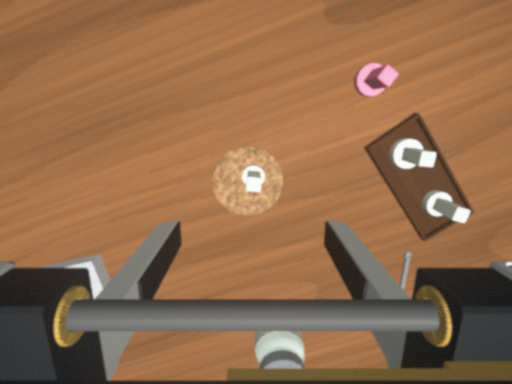

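Run:
```python
from h import *
im=cv2.imread("pics/w1.png")[155:210,225:280]
cv2.imwrite("pics/w1c.png",cv2.resize(im,None,fx=10,fy=10,interpolation=cv2.INTER_CUBIC))
```

```text
(no output)
```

View pics/w1c.png

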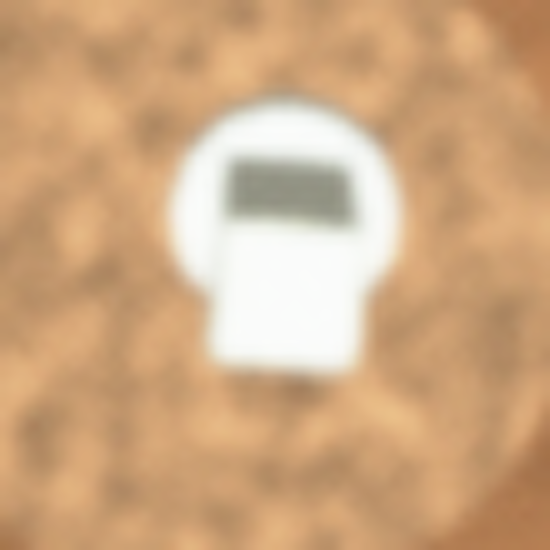

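Run:
```python
from h import *
d=imaging.snapshot("wrist"); s=bot.observe()
W=tooltf(s)@d["T_tool_cam"]
P=back([[253.4,184.15]],d["camera_matrix"],W,.056)[0]; print(P,rel(s,P), rel(s,[P[0],P[1],.004+.036]),s["t"])
```

```text
[0.45919264 0.13977552 0.056     ] [148.54183422   2.12003629  -0.86027833] [164.54183411   2.11822056  -0.85998136] 1.6
```

>>> {"name": "apply_moves", "arguments": {
  "series": [
    {"hand":1,"dx":50,"dy":1.5,"dz":0,"turn":0.04},
    {"hand":1,"dx":100,"dy":1.5,"dz":0,"turn":0.04},
    {"hand":1,"dx":140,"dy":1.5,"dz":0,"turn":0.04},
    {"hand":1,"dx":155,"dy":1.5,"dz":0,"turn":0.04},
    {"hand":1,"dx":164,"dy":1.5,"dz":0,"turn":0.04},
    {"hand":1,"dx":164,"dy":1.5,"dz":0,"turn":0.04},
    {"hand":1,"dx":164,"dy":1.5,"dz":0,"turn":0.04}
  ],
  "grip_force": 25
}}

```text
t: 2.48
position: [0.4609, 0.1382, 0.0415]
ee_rot: [0.3, 1.548, -0.299]
ft_force: [0.0, 0.2, 1.2]
gripper_width: 0.0941
```

Run:
```python
from h import *
d=imaging.snapshot("wrist"); cv2.imwrite("pics/w2.png",d["frame"])
d=imaging.snapshot("side"); cv2.imwrite("pics/s2.png",d["frame"][150:342,120:376].repeat(3,0).repeat(3,1))
```

```text
(no output)
```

View pics/w2.png

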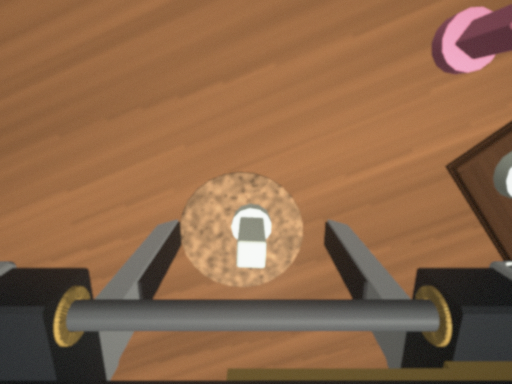

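View pics/s2.png

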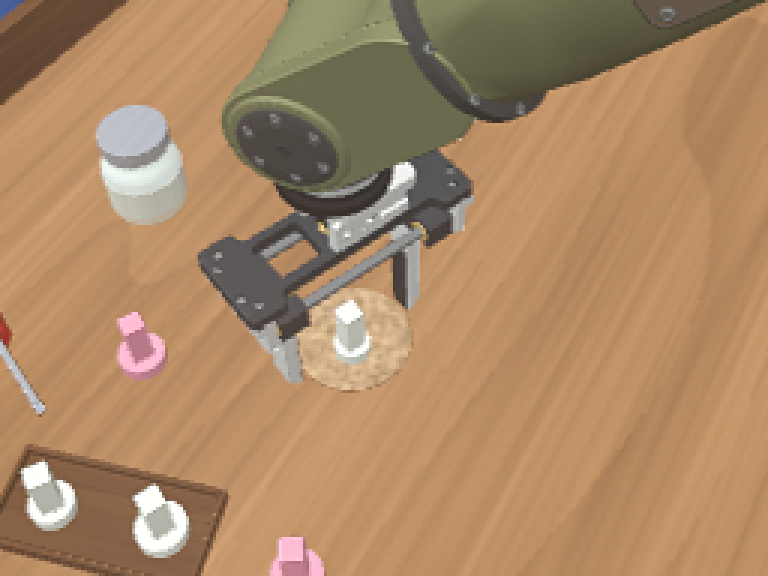

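>>> {"name": "apply_moves", "arguments": {
  "series": [
    {"hand":0,"dx":0,"dy":0,"dz":0,"turn":0},
    {"hand":0,"dx":0,"dy":0,"dz":0,"turn":0},
    {"hand":0,"dx":0,"dy":0,"dz":0,"turn":0},
    {"hand":0,"dx":0,"dy":0,"dz":0,"turn":0},
    {"hand":0,"dx":0,"dy":0,"dz":0,"turn":0},
    {"hand":0,"dx":0,"dy":0,"dz":0,"turn":0},
    {"hand":0,"dx":0,"dy":0,"dz":0,"turn":0},
    {"hand":0,"dx":0,"dy":0,"dz":0,"turn":0}
  ],
  "grip_force": 25
}}

```text
t: 3.58
position: [0.4603, 0.138, 0.0404]
ee_rot: [0.3, 1.55, -0.3]
ft_force: [-0.0, -0.1, 0.6]
gripper_width: 0.0177
```

Run:
```python
from h import *
s=bot.observe(); print(s["t"],s["gripper_width"],s["ft_force"],s["position"])
d=imaging.snapshot("wrist"); cv2.imwrite("pics/w3.png",d["frame"])
```

```text
3.575 0.01765621235516942 [-0.03213645 -0.10291985  0.62168734] [0.46027639 0.13798861 0.04043996]
```

View pics/w3.png

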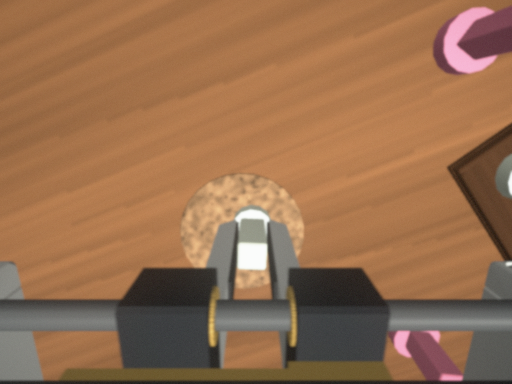

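>>> {"name": "apply_moves", "arguments": {
  "series": [
    {"hand":0,"dx":0,"dy":0,"dz":0,"turn":0},
    {"hand":0,"dx":0,"dy":0,"dz":0,"turn":0},
    {"hand":0,"dx":0,"dy":0,"dz":0,"turn":0}
  ],
  "grip_force": 30
}}

```text
t: 4.0
position: [0.4603, 0.138, 0.0404]
ee_rot: [0.299, 1.55, -0.3]
ft_force: [-1.0, 0.5, -0.6]
gripper_width: 0.0158
```

Run:
```python
from h import *
s=bot.observe(); print(s["t"],s["gripper_width"],s["ft_force"],s["position"])
# hole0..3 est
c=np.array([.510,-.1945]); a=np.radians(83.5); u=np.array([np.cos(a),np.sin(a)])
for i in range(4):
    p=c+u*(.066-.044*i); print(i,p,rel(s,[*p,.15]))
```

```text
4.0 0.015816395429128 [-1.03000512  0.49156955 -0.58468608] [0.4602929  0.13798971 0.04043631]
0 [ 0.51747141 -0.12892426] [-109.55468355 -226.39883812  152.50569046]
1 [ 0.51249047 -0.17264142] [-109.55297197 -268.82430179  164.17102497]
2 [ 0.50750953 -0.21635858] [-109.5512604  -311.24976547  175.83635947]
3 [ 0.50252859 -0.26007574] [-109.54954882 -353.67522914  187.50169398]
```

>>> {"name": "apply_moves", "arguments": {
  "series": [
    {"hand":0,"dx":-40,"dy":0,"dz":0,"turn":0},
    {"hand":0,"dx":-90,"dy":0,"dz":0,"turn":0},
    {"hand":0,"dx":-90,"dy":-290,"dz":110,"turn":0},
    {"hand":0,"dx":-90,"dy":-290,"dz":110,"turn":0},
    {"hand":0,"dx":-90,"dy":-290,"dz":110,"turn":0},
    {"hand":0,"dx":-90,"dy":-290,"dz":110,"turn":0},
    {"hand":0,"dx":-90,"dy":-290,"dz":110,"turn":0},
    {"hand":0,"dx":-90,"dy":-290,"dz":110,"turn":0},
    {"hand":0,"dx":-90,"dy":-290,"dz":110,"turn":0},
    {"hand":0,"dx":-90,"dy":-290,"dz":110,"turn":0}
  ]
}}

```text
t: 5.25
position: [0.4545, -0.1709, 0.1305]
ee_rot: [0.298, 1.55, -0.298]
ft_force: [-0.0, -0.1, -0.4]
gripper_width: 0.0154
```

Run:
```python
from h import *
s=bot.observe(); print(s["t"],s["gripper_width"],s["ft_force"],tooltf(s).round(4).tolist(),np.abs(s["qd"]).max())
d=imaging.snapshot("wrist"); cv2.imwrite("pics/w4.png",d["frame"])
for n in("scene","side"):
  d=imaging.snapshot(n); cv2.imwrite(f"pics/{n}4.png",d["frame"])
```

```text
5.25 0.015407061347745016 [-0.03281967 -0.07366326 -0.4156087 ] [[-0.0001, 0.3711, 0.9286, 0.4545], [0.0001, 0.9286, -0.3711, -0.1709], [-1.0, 0.0001, -0.0002, 0.1305], [0.0, 0.0, 0.0, 1.0]] 0.0034914109531363198
```

View pics/w4.png

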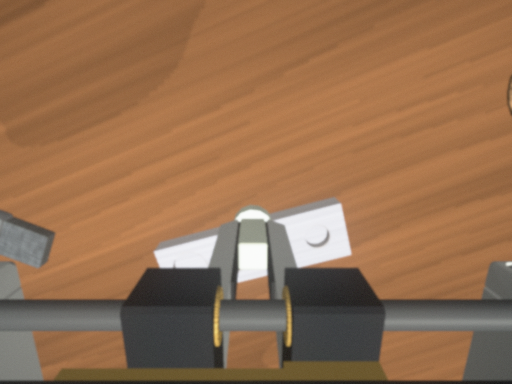

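View pics/side4.png

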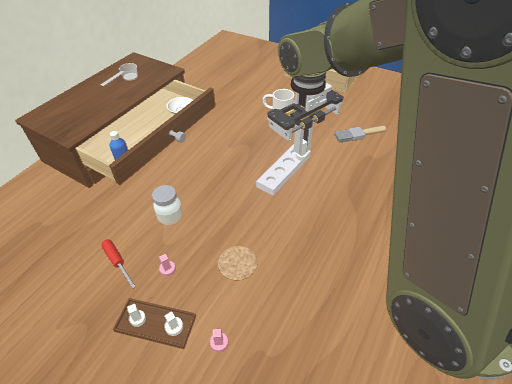

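>>> {"name": "apply_moves", "arguments": {
  "series": [
    {"hand":0,"dx":0,"dy":0,"dz":50,"turn":0},
    {"hand":0,"dx":0,"dy":0,"dz":100,"turn":0},
    {"hand":0,"dx":0,"dy":0,"dz":110,"turn":0},
    {"hand":0,"dx":0,"dy":0,"dz":110,"turn":0},
    {"hand":0,"dx":0,"dy":0,"dz":110,"turn":0}
  ]
}}

```text
t: 6.02
position: [0.5556, -0.2125, 0.1306]
ee_rot: [0.299, 1.55, -0.299]
ft_force: [-0.5, 0.3, -0.8]
gripper_width: 0.0158
```

Run:
```python
from h import *
s=bot.observe(); print(s["t"],s["gripper_width"],s["ft_force"],tooltf(s).round(4).tolist(),np.abs(s["qd"]).max())
d=imaging.snapshot("wrist"); cv2.imwrite("pics/w5.png",d["frame"]); np.savez("w5.npz",T=tooltf(s),K=d["camera_matrix"],C=d["T_tool_cam"])
cv2.imwrite("pics/w5c.png",cv2.resize(d["frame"][100:280,130:390],None,fx=3,fy=3,interpolation=cv2.INTER_CUBIC))
```

```text
6.025 0.01576714084358635 [-0.47258747  0.3280221  -0.78466356] [[-0.0004, 0.3723, 0.9281, 0.5556], [0.0002, 0.9281, -0.3723, -0.2125], [-1.0, 0.0, -0.0004, 0.1306], [0.0, 0.0, 0.0, 1.0]] 0.004575608882974917
```

View pics/w5c.png

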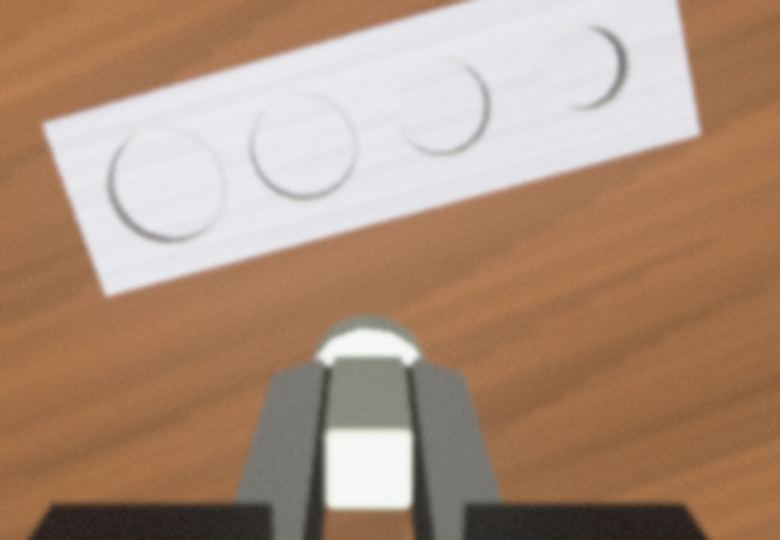

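Run:
```python
from h import *
z=np.load("w5.npz");K=z["K"];T=z["T"];W=T@z["C"]
im=cv2.imread("pics/w5.png")
hsv=cv2.cvtColor(im,cv2.COLOR_BGR2HSV)
m=((hsv[...,1]<60)&(hsv[...,2]>150)).astype(np.uint8); m[205:]=0
n,l,st,_=cv2.connectedComponentsWithStats(m); k=1+st[1:,4].argmax(); print(st[k])
cs,_=cv2.findContours((l==k).astype(np.uint8),cv2.RETR_EXTERNAL,cv2.CHAIN_APPROX_NONE)
P=back(max(cs,key=len)[:,0,:],K,W,.022)
Q=(P[:,:2]*1000).astype(np.float32)
r=cv2.minAreaRect(Q); print(r)
# robust fit
from scipy.optimize import least_squares
def f(p):
    c,s=np.cos(p[2]),np.sin(p[2]); x=(Q[:,0]-p[0])*c+(Q[:,1]-p[1])*s; y=-(Q[:,0]-p[0])*s+(Q[:,1]-p[1])*c
    dx=abs(x)-28-p[3]; dy=abs(y)-95-p[3]
    return np.where(dx>dy,dx,dy)
o=least_squares(f,[r[0][0],r[0][1],np.radians(-6.5),0],loss="soft_l1",f_scale=.5); print(o.x,np.degrees(o.x[2]),np.abs(o.fun).mean())
p=o.x; u=np.array([-np.sin(p[2]),np.cos(p[2])])
s={"ee_rot":R.from_matrix(T[:3,:3]).as_rotvec(),"position":T[:3,3]}
print("tcp",T[:3,3])
Wi=np.linalg.inv(W)
big=cv2.resize(im,None,fx=3,fy=3,interpolation=cv2.INTER_CUBIC)
def pr(X):
    c=(np.c_[X,np.ones(len(X))]@Wi.T)[:,:3]; q=c@K.T; return q[:,:2]/q[:,2:]
for i in range(4):
    h=p[:2]/1000+u*(.066-.044*i); print(i,h,rel(s,[*h,.022]))
    t=np.linspace(0,2*np.pi,60); rad=(.012+.002*i)
    q=pr(np.c_[h[0]+rad*np.cos(t),h[1]+rad*np.sin(t),0*t+.022])
    cv2.polylines(big,[np.int32((q+.5)*3*8-4)],True,(0,0,255),1,cv2.LINE_AA,3)
cs=[];
for a,b in((-1,-1),(1,-1),(1,1),(-1,1)):
    cs.append(p[:2]/1000+u*.095*b+np.array([u[1],-u[0]])*.028*a)
q=pr(np.c_[np.array(cs),[.022]*4]); cv2.polylines(big,[np.int32((q+.5)*24-4)],True,(0,255,0),1,cv2.LINE_AA,3)
# predicted held plug: bar top at tool x=-15.6, disc edge
def prt(X):
    c=(np.c_[X,np.ones(len(X))]@np.linalg.inv(z["C"]).T)[:,:3]; q=c@K.T; return q[:,:2]/q[:,2:]
b=.008
q=prt(np.array([[-.0156,-b,-b],[-.0156,b,-b],[-.0156,b,b],[-.0156,-b,b]])); cv2.polylines(big,[np.int32((q+.5)*24-4)],True,(255,0,0),1,cv2.LINE_AA,3)
q=prt(np.c_[0*t+.0244,.0135*np.cos(t),.0135*np.sin(t)]); cv2.polylines(big,[np.int32((q+.5)*24-4)],True,(255,0,0),1,cv2.LINE_AA,3)
cv2.imwrite("pics/o5.png",big[240:840,390:1190])
```

```text
[  144    81   220   118 13525]
((510.4566650390625, -192.34149169921875), (190.86868286132812, 57.17698669433594), 83.67020416259766)
[ 5.10423363e+02 -1.92360367e+02 -1.10261187e-01  9.56464744e-02] -6.317500650056164 0.2221138235284425
tcp [ 0.55563921 -0.21253062  0.13057224]
0 [ 0.51768586 -0.12676116] [108.60112861  65.47452554 -67.10938123]
1 [ 0.5128442  -0.17049396] [108.59587927  23.08275433 -55.32219724]
2 [ 0.50800253 -0.21422677] [108.59062993 -19.30901687 -43.53501324]
3 [ 0.50316086 -0.25795958] [108.5853806  -61.70078807 -31.74782924]
```

View pics/o5.png

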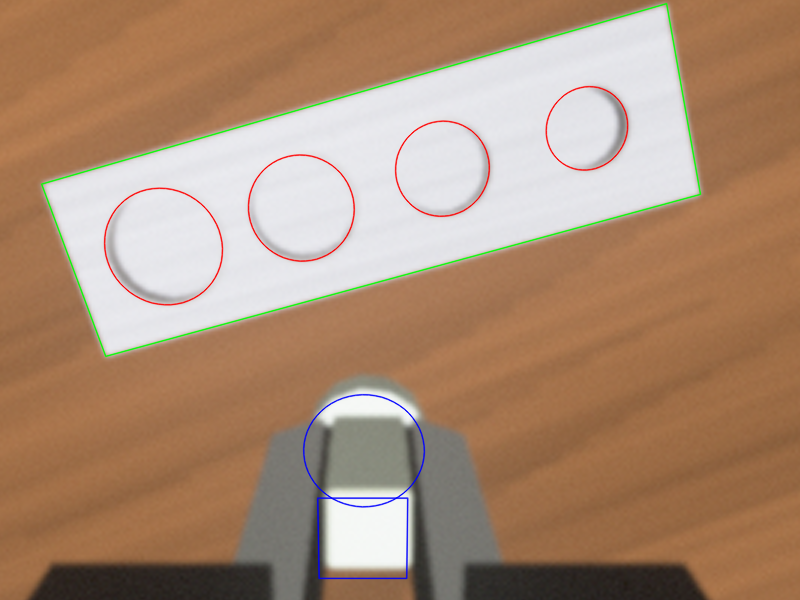

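Run:
```python
from h import *
z=np.load("w5.npz");K=z["K"];C=z["C"]
im=cv2.imread("pics/w5.png"); g=cv2.cvtColor(im,cv2.COLOR_BGR2GRAY).astype(float)
print("cols",[(c,round(g[247:265,c].mean())) for c in range(234,272)])
print("rows",[(r,round(g[r,245:262].mean())) for r in range(200,278)])
o=C[:3,3]
def pt(u,v,X): 
    d=C[:3,:3]@np.linalg.inv(K)@[u,v,1]; return (o+d*(X-o[0])/d[0])*1000
for X in(-.0156,):
    for uv in((238,243),(268,243),(238,270),(268,270),(252.7,256)): print(uv,pt(*uv,X).round(2))
for r in range(200,216): print(r,pt(252.7,r,.0244)[2].round(2),pt(252.7,r,.0354)[2].round(2))
```

```text
cols [(234, 75), (235, 60), (236, 62), (237, 99), (238, 161), (239, 218), (240, 238), (241, 245), (242, 246), (243, 246), (244, 246), (245, 246), (246, 246), (247, 246), (248, 246), (249, 246), (250, 246), (251, 246), (252, 246), (253, 246), (254, 246), (255, 246), (256, 246), (257, 246), (258, 246), (259, 246), (260, 246), (261, 247), (262, 246), (263, 246), (264, 246), (265, 242), (266, 220), (267, 151), (268, 82), (269, 58), (270, 64), (271, 82)]
rows [(200, 125), (201, 125), (202, 125), (203, 126), (204, 128), (205, 132), (206, 135), (207, 137), (208, 141), (209, 163), (210, 203), (211, 232), (212, 244), (213, 246), (214, 247), (215, 247), (216, 246), (217, 240), (218, 212), (219, 165), (220, 141), (221, 136), (222, 136), (223, 136), (224, 136), (225, 136), (226, 137), (227, 136), (228, 136), (229, 137), (230, 137), (231, 137), (232, 137), (233, 137), (234, 137), (235, 137), (236, 137), (237, 138), (238, 137), (239, 137), (240, 138), (241, 144), (242, 169), (243, 209), (244, 232), (245, 241), (246, 245), (247, 246), (248, 247), (249, 247), (250, 247), (251, 246), (252, 246), (253, 246), (254, 246), (255, 246), (256, 246), (257, 247), (258, 246), (259, 246), (260, 246), (261, 246), (262, 246), (263, 246), (264, 246), (265, 246), (266, 246), (267, 244), (268, 231), (269, 191), (270, 142), (271, 118), (272, 113), (273, 111), (274, 110), (275, 110), (276, 110), (277, 110)]
(238, 243) [-15.6   -6.62  -9.49]
(268, 243) [-15.6    9.34  -9.49]
(238, 270) [-15.6   -6.83   6.59]
(268, 270) [-15.6    9.56   6.59]
(252.7, 256) [-15.6    1.2   -1.86]
200 -21.14 -17.77
201 -20.46 -17.04
202 -19.77 -16.32
203 -19.09 -15.59
204 -18.4 -14.87
205 -17.72 -14.14
206 -17.03 -13.41
207 -16.34 -12.67
208 -15.64 -11.94
209 -14.95 -11.21
210 -14.26 -10.47
211 -13.56 -9.73
212 -12.86 -9.0
213 -12.17 -8.25
214 -11.47 -7.51
215 -10.77 -6.77
```

>>> {"name": "apply_moves", "arguments": {
  "series": [
    {"hand":0,"dx":30,"dy":22,"dz":-10,"turn":0},
    {"hand":0,"dx":55,"dy":22,"dz":-10,"turn":0},
    {"hand":0,"dx":62,"dy":22,"dz":-10,"turn":0},
    {"hand":0,"dx":62,"dy":22,"dz":-10,"turn":0},
    {"hand":0,"dx":62,"dy":22,"dz":-10,"turn":0}
  ]
}}

```text
t: 6.7
position: [0.5557, -0.1893, 0.0696]
ee_rot: [0.299, 1.548, -0.3]
ft_force: [0.1, 0.6, -0.2]
gripper_width: 0.0157
```

```bash
cat > fit.py <<'E'
from h import *
import sys
from scipy.optimize import least_squares
def run(name,top=200):
    s=bot.observe(); d=imaging.snapshot("wrist"); im=d["frame"]; cv2.imwrite(f"pics/{name}.png",im)
    K=d["camera_matrix"];C=d["T_tool_cam"];T=tooltf(s);W=T@C
    np.savez(name+".npz",T=T,K=K,C=C)
    print("t",s["t"],"pos",s["position"],"F",s["ft_force"].round(2) if hasattr(s["ft_force"],"round") else s["ft_force"],"w",s["gripper_width"])
    hsv=cv2.cvtColor(im,cv2.COLOR_BGR2HSV)
    m=((hsv[...,1]<60)&(hsv[...,2]>150)).astype(np.uint8); m[top:]=0
    n,l,st,_=cv2.connectedComponentsWithStats(m); k=1+st[1:,4].argmax()
    cs,_=cv2.findContours((l==k).astype(np.uint8),cv2.RETR_EXTERNAL,cv2.CHAIN_APPROX_NONE)
    q=max(cs,key=len)[:,0,:]; q=q[(q[:,1]<top-2)&(q[:,1]>1)&(q[:,0]>1)&(q[:,0]<510)]
    Q=back(q,K,W,.022)[:,:2]*1000
    def f(p):
        c,sn=np.cos(p[2]),np.sin(p[2]); x=(Q[:,0]-p[0])*c+(Q[:,1]-p[1])*sn; y=-(Q[:,0]-p[0])*sn+(Q[:,1]-p[1])*c
        return np.maximum(abs(x)-28-.1,abs(y)-95-.1)
    o=least_squares(f,[510.4,-192.4,-.11],loss="soft_l1",f_scale=.3); p=o.x
    print("gauge",p.round(2),"resid",np.abs(o.fun).mean().round(2),len(Q))
    u=np.array([-np.sin(p[2]),np.cos(p[2])]); Wi=np.linalg.inv(W); t=np.linspace(0,2*np.pi,60)
    big=cv2.resize(im,None,fx=3,fy=3,interpolation=cv2.INTER_CUBIC)
    for i in range(4):
        h=p[:2]/1000+u*(.066-.044*i); print("hole",i,h.round(4),"tool",rel(s,[*h,.022]).round(2))
        rad=.012+.002*i
        X=np.c_[h[0]+rad*np.cos(t),h[1]+rad*np.sin(t),0*t+.022,0*t+1]@Wi.T; qq=X[:,:3]@K.T; qq=qq[:,:2]/qq[:,2:]
        cv2.polylines(big,[np.int32((qq+.5)*24-4)],True,(0,0,255),1,cv2.LINE_AA,3)
    cv2.imwrite(f"pics/{name}o.png",big[240:840,390:1190])
if __name__=="__main__": run(sys.argv[1],int(sys.argv[2]))
E
python3 fit.py w6 200
```

```text
t 6.7 pos [ 0.55570301 -0.18930858  0.06962919] F [ 0.11  0.57 -0.17] w 0.015670426449235022
gauge [ 5.1035e+02 -1.9219e+02 -1.1000e-01] resid 0.99 525
hole 0 [ 0.5176 -0.1266] tool [ 47.53  44.   -58.78]
hole 1 [ 0.5128 -0.1703] tool [ 47.55   1.61 -46.99]
hole 2 [ 0.5079 -0.2141] tool [ 47.57 -40.78 -35.19]
hole 3 [ 0.5031 -0.2578] tool [ 47.59 -83.17 -23.39]
```

View pics/w6o.png

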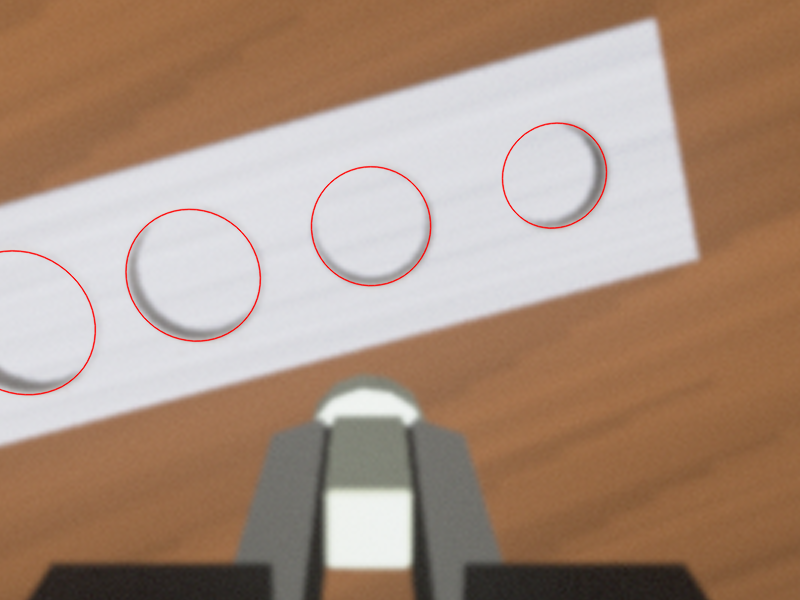

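>>> {"name": "apply_moves", "arguments": {
  "series": [
    {"hand":0,"dx":0,"dy":42.8,"dz":-57.7,"turn":0},
    {"hand":0,"dx":0,"dy":42.8,"dz":-57.7,"turn":0},
    {"hand":0,"dx":3,"dy":42.8,"dz":-57.7,"turn":0},
    {"hand":0,"dx":6,"dy":42.8,"dz":-57.7,"turn":0},
    {"hand":0,"dx":7.5,"dy":42.8,"dz":-57.7,"turn":0},
    {"hand":0,"dx":8.5,"dy":42.8,"dz":-57.7,"turn":0}
  ]
}}

```text
t: 7.5
position: [0.5178, -0.1282, 0.0597]
ee_rot: [0.3, 1.55, -0.3]
ft_force: [-0.6, 0.2, -0.7]
gripper_width: 0.0158
```

Run:
```python
from h import *
s=bot.observe(); print(s["t"],s["gripper_width"],s["ft_force"],s["position"],rel(s,[.5176,-.1266,.022]))
d=imaging.snapshot("wrist"); cv2.imwrite("pics/w7.png",cv2.resize(d["frame"][100:280,130:390],None,fx=3,fy=3,interpolation=cv2.INTER_CUBIC))
```

```text
7.5 0.015780415501354454 [-0.55662772  0.24167336 -0.6710483 ] [ 0.51784881 -0.12815773  0.05968861] [37.68869769  1.35412341 -0.80502132]
```

View pics/w7.png

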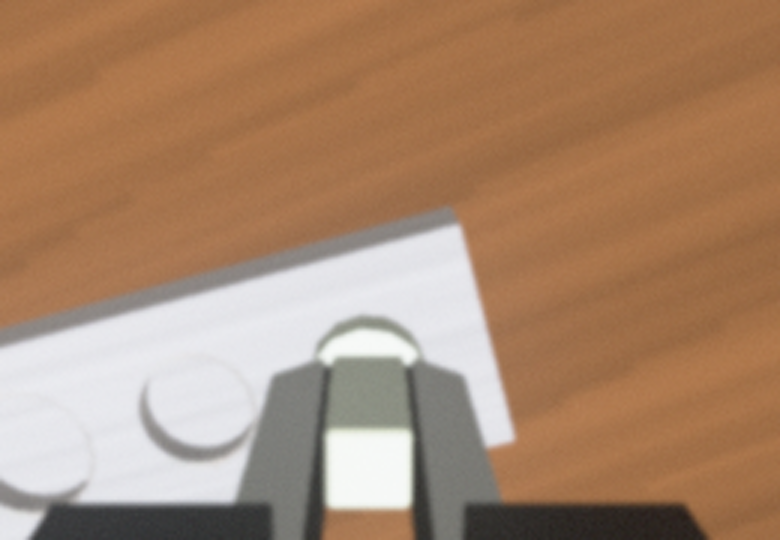

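>>> {"name": "apply_moves", "arguments": {
  "series": [
    {"hand":0,"dx":0.8,"dy":0,"dz":0,"turn":0},
    {"hand":0,"dx":1.4,"dy":0,"dz":0,"turn":0},
    {"hand":0,"dx":1.8,"dy":0,"dz":0,"turn":0}
  ]
}}

```text
t: 7.92
position: [0.5178, -0.1278, 0.0584]
ee_rot: [0.299, 1.55, -0.3]
ft_force: [-2.1, 0.2, 5.1]
gripper_width: 0.0158
```

>>> {"name": "apply_moves", "arguments": {
  "series": [
    {"hand":0,"dx":0.3,"dy":0,"dz":0,"turn":0},
    {"hand":0,"dx":0.5,"dy":0,"dz":0,"turn":0},
    {"hand":0,"dx":0.5,"dy":0,"dz":0,"turn":0}
  ]
}}

```text
t: 8.3
position: [0.5179, -0.1278, 0.0584]
ee_rot: [0.299, 1.55, -0.3]
ft_force: [-3.8, 0.4, 8.5]
gripper_width: 0.0159
```

Run:
```python
from h import *
s=bot.observe(); print(s["t"],s["gripper_width"],s["ft_force"],s["wrist_torque"],s["position"])
```

```text
8.3 0.01594470510751365 [-3.7563895   0.42665374  8.46126375] [ 0.17171323  0.87755568 -0.01662262] [ 0.5178596  -0.12779448  0.05836784]
```

>>> {"name": "apply_moves", "arguments": {
  "series": [
    {"hand":0,"dx":-4,"dy":0,"dz":0,"turn":0},
    {"hand":0,"dx":-7,"dy":0,"dz":0,"turn":0},
    {"hand":0,"dx":-7,"dy":-42.2,"dz":12.1,"turn":0},
    {"hand":0,"dx":-7,"dy":-42.2,"dz":12.1,"turn":0},
    {"hand":0,"dx":-6,"dy":-42.2,"dz":12.1,"turn":0},
    {"hand":0,"dx":-4.5,"dy":-42.2,"dz":12.1,"turn":0},
    {"hand":0,"dx":-3.5,"dy":-42.2,"dz":12.1,"turn":0},
    {"hand":0,"dx":-3.5,"dy":-42.2,"dz":12.1,"turn":0}
  ]
}}

```text
t: 9.3
position: [0.5133, -0.1711, 0.0611]
ee_rot: [0.299, 1.55, -0.299]
ft_force: [0.0, -0.0, -1.0]
gripper_width: 0.0159
```

Run:
```python
from h import *
s=bot.observe(); print(s["t"],s["gripper_width"],s["ft_force"],s["position"],rel(s,[.5128,-.1704,.022]))
d=imaging.snapshot("wrist"); cv2.imwrite("pics/w8.png",cv2.resize(d["frame"][100:280,130:390],None,fx=3,fy=3,interpolation=cv2.INTER_CUBIC))
```

```text
9.3 0.015887791691118234 [ 0.00808669 -0.02647056 -0.99753053] [ 0.51328122 -0.17105351  0.06106337] [39.06349078  0.42695666 -0.68350412]
```

View pics/w8.png

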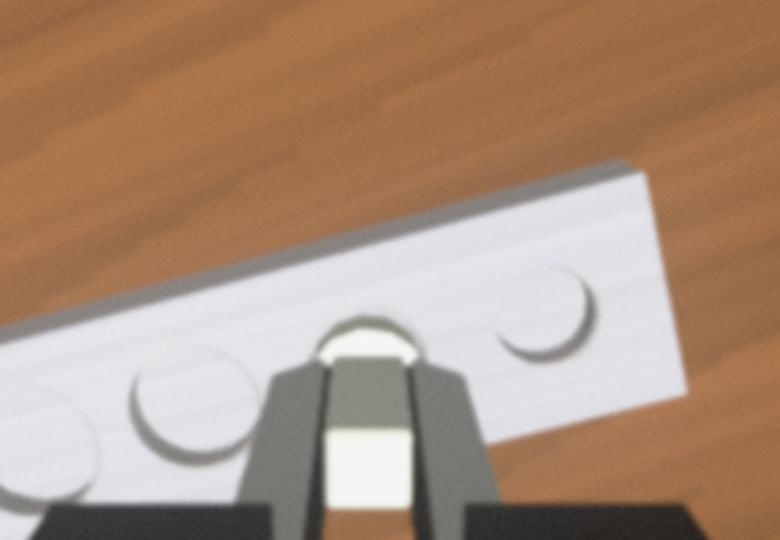

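```bash
python3 fit.py w8 215
```

```text
t 9.35 pos [ 0.51326835 -0.17115996  0.06112147] F [ 0.5   0.22 -0.24] w 0.015510319346480766
gauge [ 5.0988e+02 -1.9264e+02 -1.1000e-01] resid 2.16 295
hole 0 [ 0.5173 -0.1271] tool [ 39.12  42.42 -12.71]
hole 1 [ 0.5123 -0.1708] tool [ 3.912e+01  1.000e-02 -1.000e+00]
hole 2 [ 0.5074 -0.2145] tool [ 39.12 -42.41  10.7 ]
hole 3 [ 0.5025 -0.2582] tool [ 39.12 -84.82  22.41]
```

View pics/w8o.png

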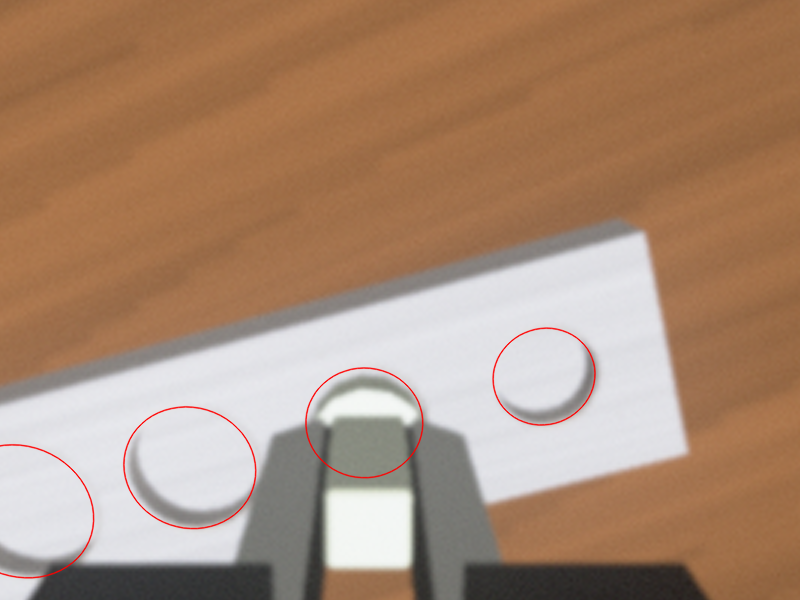

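>>> {"name": "apply_moves", "arguments": {
  "series": [
    {"hand":0,"dx":0.8,"dy":-0.5,"dz":0.3,"turn":0},
    {"hand":0,"dx":1.6,"dy":-0.5,"dz":0.3,"turn":0},
    {"hand":0,"dx":2.4,"dy":-0.5,"dz":0.3,"turn":0},
    {"hand":0,"dx":3.2,"dy":-0.5,"dz":0.3,"turn":0},
    {"hand":0,"dx":3.8,"dy":-0.5,"dz":0.3,"turn":0}
  ]
}}

```text
t: 10.02
position: [0.5133, -0.172, 0.0573]
ee_rot: [0.3, 1.55, -0.3]
ft_force: [-0.6, 0.2, -0.2]
gripper_width: 0.0155
```

>>> {"name": "apply_moves", "arguments": {
  "series": [
    {"hand":0,"dx":0.7,"dy":0,"dz":0,"turn":0},
    {"hand":0,"dx":1.4,"dy":0,"dz":0,"turn":0},
    {"hand":0,"dx":2.0,"dy":0,"dz":0,"turn":0}
  ]
}}

```text
t: 10.4
position: [0.5133, -0.172, 0.0553]
ee_rot: [0.299, 1.55, -0.3]
ft_force: [-0.1, 0.1, 0.4]
gripper_width: 0.0154
```

>>> {"name": "apply_moves", "arguments": {
  "series": [
    {"hand":0,"dx":0.9,"dy":0,"dz":0,"turn":0},
    {"hand":0,"dx":1.8,"dy":0,"dz":0,"turn":0},
    {"hand":0,"dx":2.7,"dy":0,"dz":0,"turn":0},
    {"hand":0,"dx":3.6,"dy":0,"dz":0,"turn":0}
  ]
}}

```text
t: 10.9
position: [0.5133, -0.172, 0.0517]
ee_rot: [0.3, 1.55, -0.3]
ft_force: [0.6, 0.3, -0.5]
gripper_width: 0.0158
```

>>> {"name": "apply_moves", "arguments": {
  "series": [
    {"hand":0,"dx":0.8,"dy":0,"dz":0,"turn":0},
    {"hand":0,"dx":1.6,"dy":0,"dz":0,"turn":0},
    {"hand":0,"dx":2.3,"dy":0,"dz":0,"turn":0},
    {"hand":0,"dx":2.9,"dy":0,"dz":0,"turn":0},
    {"hand":0,"dx":3.3,"dy":0,"dz":0,"turn":0}
  ]
}}

```text
t: 11.52
position: [0.5133, -0.172, 0.0485]
ee_rot: [0.3, 1.55, -0.3]
ft_force: [-0.5, 0.2, 3.2]
gripper_width: 0.0163
```

>>> {"name": "apply_moves", "arguments": {
  "series": [
    {"hand":0.3,"dx":0,"dy":0,"dz":0,"turn":0},
    {"hand":0.4,"dx":0,"dy":0,"dz":0,"turn":0},
    {"hand":0.6,"dx":0,"dy":0,"dz":0,"turn":0},
    {"hand":0.6,"dx":0,"dy":0,"dz":0,"turn":0},
    {"hand":0.6,"dx":0,"dy":0,"dz":0,"turn":0},
    {"hand":0.6,"dx":0,"dy":0,"dz":0,"turn":0}
  ]
}}

```text
t: 12.28
position: [0.5134, -0.172, 0.0485]
ee_rot: [0.299, 1.55, -0.3]
ft_force: [1.0, -0.3, 0.6]
gripper_width: 0.0565
```

Run:
```python
from h import *
s=bot.observe(); print(s["t"],s["gripper_width"],s["ft_force"],s["position"])
d=imaging.snapshot("wrist"); cv2.imwrite("pics/w9.png",d["frame"])
```

```text
12.275 0.05650586242678172 [ 1.03169637 -0.28130802  0.62389093] [ 0.51335342 -0.17198116  0.04846541]
```

View pics/w9.png

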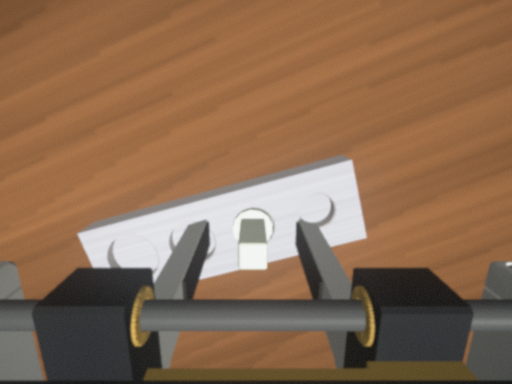

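Released, plug standing in the second pocket at (252,240). Rising clear and looking.

>>> {"name": "apply_moves", "arguments": {
  "series": [
    {"hand":0.6,"dx":-15,"dy":0,"dz":0,"turn":0},
    {"hand":0.6,"dx":-50,"dy":0,"dz":0,"turn":0},
    {"hand":0.6,"dx":-100,"dy":0,"dz":0,"turn":0},
    {"hand":0.6,"dx":-120,"dy":0,"dz":40,"turn":0},
    {"hand":0.6,"dx":-120,"dy":0,"dz":40,"turn":0},
    {"hand":0.6,"dx":-120,"dy":0,"dz":40,"turn":0},
    {"hand":0.6,"dx":-120,"dy":0,"dz":40,"turn":0}
  ]
}}

```text
t: 13.2
position: [0.5497, -0.1865, 0.1679]
ee_rot: [0.3, 1.551, -0.299]
ft_force: [0.8, 0.6, -0.5]
gripper_width: 0.0567
```

Run:
```python
from h import *
s=bot.observe(); print(s["t"],s["gripper_width"],s["ft_force"],s["position"])
d=imaging.snapshot("wrist"); cv2.imwrite("pics/w10.png",cv2.resize(d["frame"][110:270,150:370],None,fx=3.5,fy=3.5,interpolation=cv2.INTER_CUBIC))
K=d["camera_matrix"];W=tooltf(s)@d["T_tool_cam"]
X=np.array([[.5128,-.1704,.064,1],[.5128,-.1704,.024,1]])@np.linalg.inv(W).T;q=X[:,:3]@K.T;q=q[:,:2]/q[:,2:];print("pred bar top / disc top centre in crop",(q-[150,110])*3.5)
d=imaging.snapshot("side"); cv2.imwrite("pics/s10.png",cv2.resize(d["frame"][100:220,220:380],None,fx=5,fy=5,interpolation=cv2.INTER_CUBIC)); cv2.imwrite("pics/s10f.png",d["frame"])
```

```text
13.2 0.056674216152602604 [ 0.83207068  0.55116429 -0.50423104] [ 0.54967378 -0.1865449   0.16793413]
pred bar top / disc top centre in crop [[359.19628411 152.84996072]
 [359.08799673 133.66392016]]
```

View pics/w10.png

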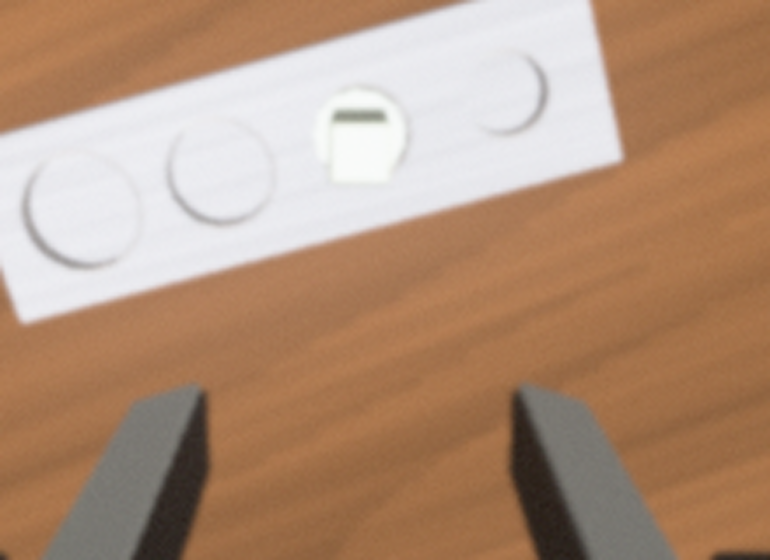

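View pics/s10.png

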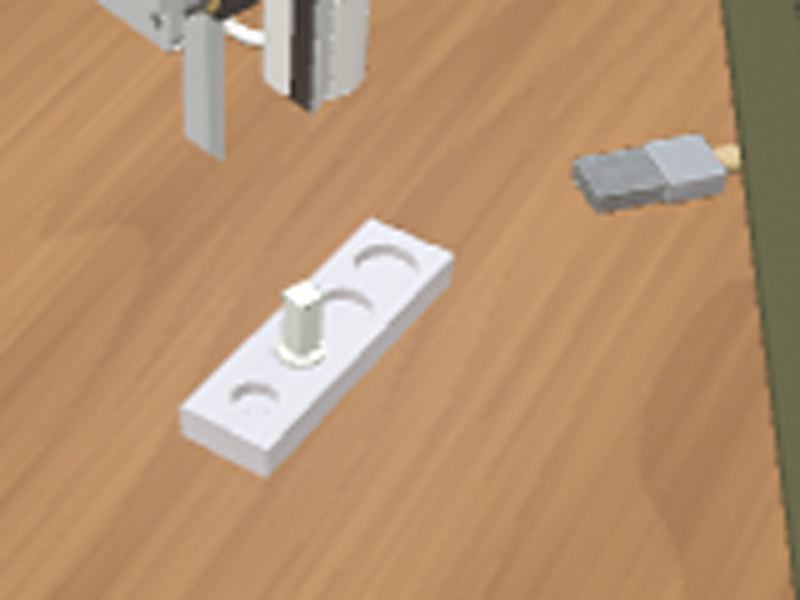

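View pics/s10f.png

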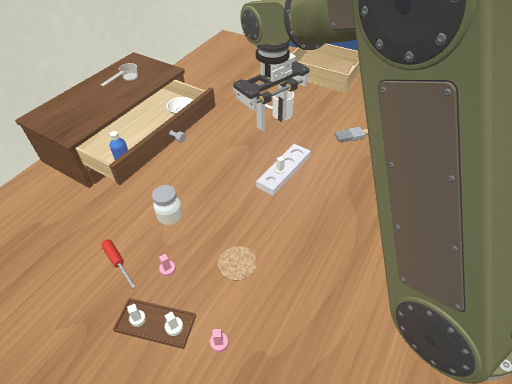

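The plug is upright in the second pocket: its bar top is at (360,153) in the wrist crop, against (359,153) predicted for a seated plug. The spares and bystanders are where they were, and the gripper is clear, so I'm handing in.

```bash
python3 -c "
from rig import order; print(order.sign_off())"
```

```text
the job is handed in; nothing more can be done
None
```

The white plug from the mat is seated and released in the second (28 mm) pocket, the first one it entered. I handed the job in after 13.2 s of the 72 s; sign-off gives no verdict.

- **First pocket (24 mm):** the plug did not enter. It rested on the mouth with about 5 to 8.5 N for over 0.3 s and did not sink.
- **Second pocket (28 mm):** it went in with almost no resistance and touched the floor at about 9.9 mm depth with 3 N. It is therefore the 27 mm plug.
- **Last checks:** the wrist view shows the plug upright, with its bar top within a pixel of where a seated plug should be. In the side view both spares, the jar and the screwdriver stand where they did at the start. So does the part of the brush and mug not hidden by the arm and gripper. The gripper is clear, about 120 mm above the plug.
- **Disagreements:** the wrist camera and the fixed cameras differed by about 2 mm on the block's position. I therefore lined the plug up with the pockets in the wrist view alone. In that view the held plug looked about 1° off upright, and one block fit taken with the plug in the way was about 1 mm off. Neither affected the insertion.

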